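# Open the sloping sample-vial box

## Task

Open the sample-vial box on the sloping stand: by its cross bar, raise the white lid over the lip at the lower end, slide it out of its grooves, and lay it flat, bar upwards, inside the shallow black tray. Set it down and let go rather than dropping it, and leave the test-tube rack, jars and bottle standing where they are.

Things in the scene. Friction and masses are not known exactly. Their poses are not given: they have to be found in the camera images.
- vial_box: Open grey plastic box 144 mm long (x), 118 mm wide (y), on a fixed dark steel stand. It slopes 30 degrees, its lower end towards the robot (give or take its yaw). Origin: centre of the lid's seat, 150 mm above the bench; x points up the slope, z square to the lid and upwards (30 degrees off vertical, leaning to the robot). A wall closes its upper end (x = 66 mm). Capped vials stand inside.
- groove (a point): Point on the box, midway between the grooves' tops at the lower end: x = -66, y = 0, z = 16 mm in the box's frame. Each long edge of the lid lies on a ledge (z = 0) in a groove 16 mm high, closed above by a 4 mm thick flange, along the whole box. Grooves are 106 mm apart, wall to wall; the opening between the flanges is 86 mm.
- lip (a point): Middle of the lip's top edge on the box's lower end wall (6 mm thick): x = -69, y = 0, z = 6 mm in the box's frame. The 4 mm lid lies behind this lip; raised 6 to 12 mm square to the slope (between lip and flanges) it slides out along the box's -x, downhill, and is free after about 140 mm.
- lid: Loose white plastic plate 130 (x) x 100 (y) x 4 mm, 0.08 to 0.17 kg. Origin: centre of its underside, z its upper side. Cross bar on it to grip: 12 mm thick (x), 50 mm long (y), top 28 mm above the underside, centred at x = -20 mm (45 mm from the lower edge). At the start it lies on the seat, axes as the box's, lower edge by the lip.
- tray: Shallow black plastic tray, fixed, flat on the bench, outer size 210 mm (x) by 190 mm (y) by 18 mm high, walls and floor 5 mm thick, to the left or the right of the box and nearer to the robot. Origin: centre of its underside, z up; the lid fits inside whichever way it is turned.
- rack: Bystander: white wire test-tube rack with stoppered tubes, 170 mm (x) by 64 mm (y), 124 mm high, on the other side from the tray. Origin: centre of its underside.
- jar_a: Bystander: white capped jar, 49 mm in diameter, 54 mm high, at the far left. Origin: centre of its underside.
- jar_b: Bystander: white capped jar, 49 mm in diameter, 54 mm high, at the far right. Origin: centre of its underside.
- bottle: Bystander: brown glass bottle, 60 mm in diameter, 130 mm high, at the far right. Origin: centre of its underside.
Things that resemble listed ones, but are neither listed nor needed, are in the scene too. Of the things shaped like the lid, the white one is meant.

How it is judged:
On the way:
1. the lid has been drawn out of the box's grooves (its centre more than 135 mm from its seat) (distance between lid and vial_box above 0.135 m), for 0.1 s.
At the end, for the whole second after the job is handed in: The lid lies flat on the tray's floor (within 3.5 degrees of level, underside 2 to 10 mm above the tray's underside), bar upwards, wholly inside the tray's walls (its centre within 60 mm of the tray's along each of its axes), released and at rest (x of lid in the frame of tray between -0.06 and 0.06 m and y of lid in the frame of tray between -0.06 and 0.06 m and z of lid in the frame of tray between 0.002 and 0.01 m and angle between lid's own z axis and vertical below 0.06 rad and linear speed of lid below 0.02 m/s and contact force between lid and the fingers below 0.05 N); the robot touches nothing.
It fails at once if the lid is dropped (it moves faster than 0.6 m/s while no finger touches it) (linear speed of lid above 0.6 m/s and contact force between lid and the fingers below 0.01 N).
It fails at once if the rack, a jar or the bottle is moved by more than 30 mm or tipped by more than 30 degrees (distance of any of rack, jar_a, jar_b, bottle from where it was at the start of the episode above 0.03 m or angle between any of rack, jar_a, jar_b, bottle's own z axis and vertical above 0.52 rad).
It also fails if it takes over 51 s, if anything falls off the work surface, if the arm or the gripper's body presses on something with over 40 N, if the wrist force passes 120 N, or if a joint passes its speed limit or range.

## Robot

A 6-joint arm with a two-finger parallel gripper is mounted at the origin on the work surface. World frame = base frame: x ahead of the robot, y to its left, z up, the work surface at z = 0. Lengths are in m, angles in rad, forces in N, time in s.
With the tool pointing down it reaches from about 0.3 to 0.875 m from the base axis. Payload 6.4 kg.
Tool frame: the origin (TCP) lies at the very end of the fingers, on their centre line; the grasp point (between the pads) lies bot.grip_depth behind it (bot.grip_depth is the distance from the TCP to the grasp point, in m); y points along the fingers, x is the direction in which the jaws open and shut, and the axes are right-handed (so a half turn about y gives the same grasp; the last joint's range is limited). The gripper opens to 85 mm and grips with 20 to 120 N. Pads are 22 mm wide; open, the fingers measure 114 mm over their backs; the gripper's body (76 mm by 85 mm) begins 54 mm behind the grasp point. The pads swing forward as they close: fully open they stand 13 mm farther back than shut.
Start: joints at [1.094, 0.181, 1.607, -0, 1.354, -0.206], TCP at [0.154, 0.554, 0.208] pointing down, gripper open.
Joint ranges: [-2.99, 2.99], [-0.89, 2.07], [0.3, 2.58], [-1.14, 4.28], [0, 2.63], [-3.12, 3.12]. Speed limits (rad/s): [2.57, 2.57, 3.01, 3.14, 3.14, 3.14].

## Interface

Orientations are given as a unit quaternion [x, y, z, w].
In Python, from rig import bot gives the robot as it stands.
- The arm moves only by the shell command python3 -m creep 'ROWS'. ROWS is JSON, a list of rows, each an object of numbers: "dx", "dy", "dz": the shift along the tool's x, y, z in cm; "ax", "ay", "az": the turn, a rotation vector about the tool's x, y, z in rad; "claw": the opening, from 0 (shut) to 1 (fully open). In form: [{"dx": .., "dy": .., "dz": .., "ax": .., "ay": .., "az": .., "claw": ..}, ...]. A call has 1 to 20 rows; each row shifts and turns the commanded pose from where the row before left it, along the tool's axes as they then stand; what a row does not reach is not made up. A row lasts 1/8 s, in which the tool goes at most 62.5 mm and 10.7 degrees, less where a joint would pass 70% of its speed; a pose out of reach is approached as far as the arm can. A call is refused whole if a number of a shift passes 6.25 or a number of a turn 0.188, either way. A call with a gripper value outside its range is refused whole. The fingers move at their own pace and stop on an object; the grip force is fixed at half the most. Time passes only in rows, so rows that do not move let the fingers close. It gives the time, the measured TCP pose, the force and the opening at its end, in the units of the state.
- bot.observe(): the state, without advancing time (a new reading comes with each control period).
- bot.camera(name): name is "scene" or "top" or "wrist"; returns a dict with "pixels" (420x560x3 uint8, red, green, blue), "camera_matrix" (3x3 intrinsics, pixels), "rvec" (rotation vector, rad) and "tvec" (3), from world to camera coordinates, as OpenCV has them. Camera axes: x right, y down, z forward; pixel columns grow to the right and rows downward; lengths in m; the calibration is good to about 2 mm. The wrist camera is an equidistant fisheye: a pixel r from the principal point sees the ray r / f radians off the axis. A picture is of the moment at which its call begins. There is no depth.
- bot.finish_job(): hands the job in, once; it reports no verdict.
The state is a dict: "time_s": time; "qpos": joint angles; "qvel": joint speeds; "joint_efforts": joint torques, N m; "ee_pos": TCP position; "tcp_rot": TCP orientation; "wrist_force": force on the tool from outside, world axes, zero at the start; "ft_torque": the same for the moment, N m; "finger_gap": finger opening in m.
Only numpy, scipy, OpenCV 4.12 (cv2) and the standard library are available. Lean on these libraries where they do the work, as an engineer would, in place of code of your own. Each camera call takes 0.05 s, during which the arm holds its last target.

## Working session

There is one attempt and no reset: what is moved stays moved. The work goes in short steps, Python scripts to look and compute and a shell command to move; the robot and the scene stay as the last step left them, time stands still between calls to the robot, and variables do not carry over. Pictures are saved under pics/ and viewed, and the job is handed in when it is done.

```bash
ls; mkdir -p pics; python3 - <<'E'
from rig import bot
import cv2
print(bot.observe(), bot.grip_depth)
for n in ["scene","top","wrist"]:
    c=bot.camera(n); cv2.imwrite(f"pics/{n}0.png",c["pixels"][:,:,::-1]); print(n,c["camera_matrix"].tolist(),c["rvec"],c["tvec"])
E
```

```text
pics
{'time_s': 0.0, 'qpos': array([ 1.09368279e+00,  1.81567323e-01,  1.60799673e+00,  2.95364525e-05,
        1.35379822e+00, -2.06281779e-01]), 'qvel': array([ 6.46841775e-04,  1.53265696e-03,  9.87524280e-04,  9.80997605e-04,
       -8.06581672e-04,  4.58385637e-05]), 'joint_efforts': array([-1.14156835e-04, -4.44840539e+01, -3.51359510e+01, -9.41455050e-05,
        8.61432636e-03, -2.28115204e-05]), 'ee_pos': array([0.15351937, 0.55351794, 0.20697486]), 'tcp_rot': array([ 0.56318436,  0.42735002, -0.42848892, -0.5626656 ]), 'wrist_force': array([ 3.32380128e-01, -3.35931632e-04, -3.95017366e-01]), 'ft_torque': array([ 0.03125902,  0.02499997, -0.03821044]), 'finger_gap': 0.08540192832811219} 0.0187
scene [[545.6343018153711, 0.0, 273.73704129301484], [0.0, 545.6343018153711, 210.86789772865131], [0.0, 0.0, 1.0]] [ 1.31662717  2.23653919 -0.92544574] [ 0.30351936 -0.26324692  1.5377218 ]
top [[528.4596590708727, 0.0, 267.8301275876099], [0.0, 528.4596590708727, 213.0174796297891], [0.0, 0.0, 1.0]] [ 2.15964811 -2.10070914  0.19003396] [-0.02909331  0.58313392  1.22719613]
wrist [[325.19226210127806, 0.0, 283.3648359697771], [0.0, 325.19226210127806, 209.4088481184598], [0.0, 0.0, 1.0]] [-2.29557717 -1.74561099 -0.26802365] [-0.57444864 -0.03828714  0.37988522]
```

View pics/scene0.png

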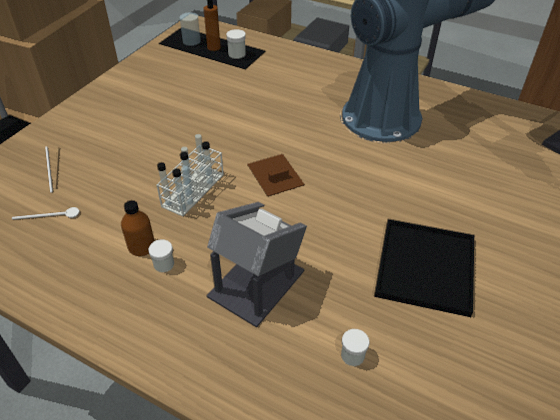

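View pics/top0.png

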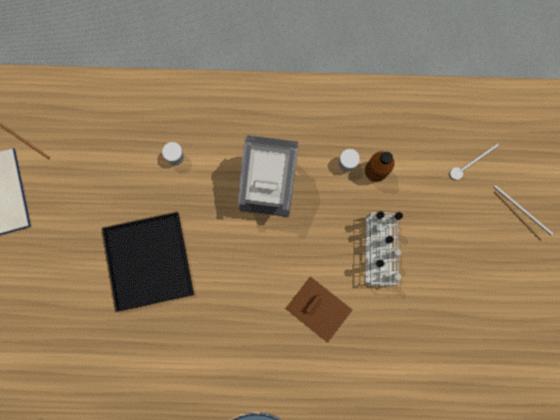

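View pics/wrist0.png

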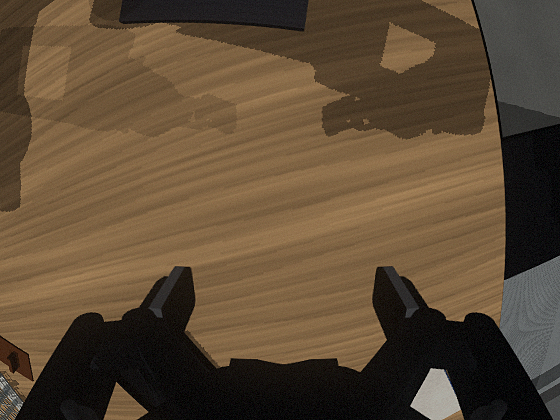

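```bash
python3 - <<'E'
import cv2
t=cv2.imread("pics/top0.png"); s=cv2.imread("pics/scene0.png")
cv2.imwrite("pics/ta.png",cv2.resize(t[125:225,225:310],None,fx=6.5,fy=6,interpolation=cv2.INTER_CUBIC)) 
cv2.imwrite("pics/ta.png",cv2.resize(t[130:225,230:310],None,fx=6,fy=6,interpolation=cv2.INTER_CUBIC))
cv2.imwrite("pics/tb.png",cv2.resize(t[205:320,95:205],None,fx=5,fy=5,interpolation=cv2.INTER_CUBIC))
cv2.imwrite("pics/sa.png",cv2.resize(s[190:330,200:320],None,fx=4,fy=4,interpolation=cv2.INTER_CUBIC))
E
```

```text
(no output)
```

View pics/ta.png

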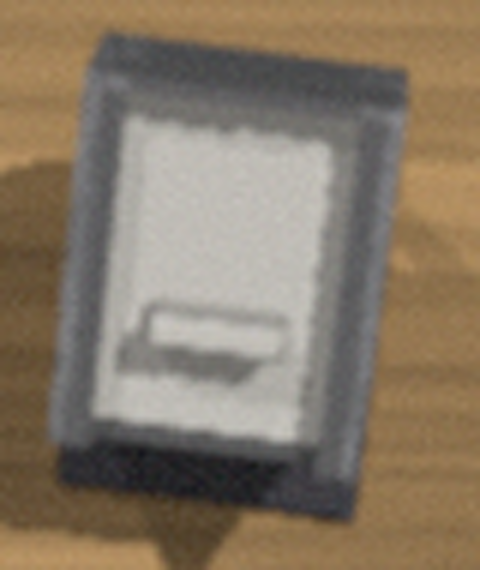

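View pics/tb.png

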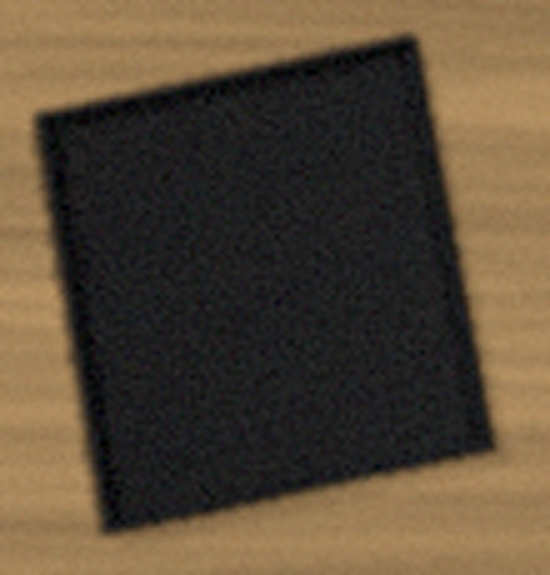

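View pics/sa.png

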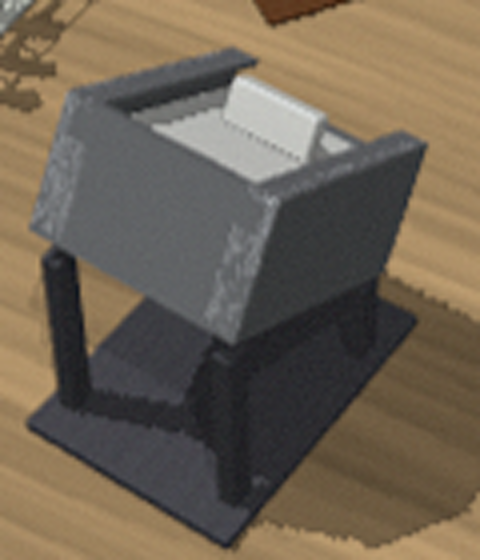

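```bash
cat > h.py <<'E'
import numpy as np, cv2, json
from scipy.spatial.transform import Rotation as R
from scipy.optimize import least_squares
K={'scene':([[545.6343,0,273.737],[0,545.6343,210.8679],[0,0,1]],[1.31662717,2.23653919,-0.92544574],[0.30351936,-0.26324692,1.5377218]),
'top':([[528.45966,0,267.83013],[0,528.45966,213.01748],[0,0,1]],[2.15964811,-2.10070914,0.19003396],[-0.02909331,0.58313392,1.22719613])}
def proj(n,P):
    k,r,t=K[n]; return cv2.projectPoints(np.array(P,float).reshape(-1,1,3),np.array(r),np.array(t),np.array(k),None)[0].reshape(-1,2)
def boxR(yaw): return R.from_euler('z',yaw)*R.from_euler('y',-np.pi/6)
def boxpts(p,P): return boxR(p[2]).apply(np.array(P)/1000.)+[p[0],p[1],0.15]
E
cat > fit.py <<'E'
from h import *
T=lambda x,y:(x/6+230,y/6+130)
S=lambda x,y:(x/4+200,y/4+190)
obs=[('top',T(105,36),(72,59,20)),('top',T(408,72),(72,-59,20)),('top',T(50,440),(-72,59,20)),('top',T(352,488),(-72,-59,20)),
('top',T(154,306),(-14,25,28)),('top',T(290,324),(-14,-25,28)),('top',T(284,356),(-26,-25,28)),('top',T(149,340),(-26,25,28)),
('scene',S(75,92),(72,-59,20)),('scene',S(275,202),(72,59,20)),('scene',S(427,145),(-72,59,20)),('scene',S(240,50),(-72,-59,20)),
('scene',S(235,80),(-14,-25,28)),('scene',S(316,128),(-14,25,28)),('scene',S(327,112),(-26,25,28))]
f=lambda p:np.concatenate([(proj(n,boxpts(p,[P]))[0]-o) for n,o,P in obs])
s=least_squares(f,[.6,0,0.],loss='soft_l1'); print(s.x); print(np.round(f(s.x).reshape(-1,2),1).tolist())
f2=lambda p:np.concatenate([(proj(n,boxpts(p,[P])+[0,0,p[3]])[0]-o) for n,o,P in obs])
s=least_squares(f2,[.6,0,0.,0],loss='soft_l1'); print('z free',s.x)
# tray
B=lambda x,y:(x/5+95,y/5+205)
o=np.array([B(38,115),B(415,36),B(494,450),B(104,533)])
def tp(p):
    c=np.array([[105,95,18],[105,-95,18],[-105,-95,18],[-105,95,18]])/1000
    return R.from_euler('z',p[2]).apply(c)+[p[0],p[1],0]
for z0 in (0,):
    g=lambda p:(proj('top',tp(p))-o).ravel()
    s=least_squares(g,[.4,.3,0.]);print('tray',s.x,g(s.x).round(1)); print(proj('scene',tp(s.x)).round(0).tolist())
E
python3 fit.py
```

```text
[ 0.65685583 -0.01073982 -0.11498948]
[[-2.8, 4.6], [0.3, 6.1], [-0.6, -0.8], [0.4, -1.5], [-0.5, 0.3], [-0.9, 0.5], [-0.6, 0.3], [-0.3, -0.2], [-2.8, -0.3], [-0.1, 0.5], [0.0, 0.4], [-1.8, -0.4], [-1.2, -0.5], [-0.2, -1.5], [0.2, 1.4]]
z free [ 6.56862095e-01 -1.07355088e-02 -1.14964025e-01  2.35537842e-05]
tray [0.46226522 0.27737736 0.23803094] [-0.3 -0.5  0.1 -0.5  0.   0.4  0.2  0.5]
[[472.0, 312.0], [374.0, 291.0], [388.0, 218.0], [474.0, 235.0]]
```

```bash
sed -i "s/^obs=\[.*\$/obs=[('top',T(50,440),(-72,59,20)),('top',T(352,488),(-72,-59,20)),/" fit.py; python3 fit.py
cat >> h.py <<'E'
def go(pos,rot,p0,q0):
    r0=R.from_quat(q0); print('shift cm now-frame',(r0.inv().apply(np.array(pos)-p0)*100).round(2),'turn',(r0.inv()*rot).as_rotvec().round(3),'shift cm in target frame',(rot.inv().apply(np.array(pos)-p0)*100).round(2))
def grot(yaw,s):  # tool y=-z_box, x=s*x_box
    m=boxR(yaw).as_matrix(); x=s*m[:,0]; y=-m[:,2]; return R.from_matrix(np.c_[x,y,np.cross(x,y)])
E
python3 - <<'E'
from h import *
from rig import bot
p=[.65686,-.01074,-.115]; o=bot.observe()
print(R.from_quat(o['tcp_rot']).as_matrix().round(2).tolist())
for s in (1,-1):
    for b in (90,8): 
        pos=boxpts(p,[[-20,0,b]])[0]; print(s,b,pos); go(pos,grot(p[2],s),o['ee_pos'],o['tcp_rot'])
E
```

```text
[ 0.65630406 -0.01065255 -0.11406241]
[[-0.7, -0.5], [0.4, -1.3], [-0.6, 0.6], [-0.9, 0.7], [-0.6, 0.5], [-0.3, 0.0], [-2.6, -0.5], [0.1, 0.3], [0.2, 0.2], [-1.6, -0.6], [-1.1, -0.6], [0.0, -1.7], [0.4, 1.3]]
z free [ 0.65600811 -0.01085767 -0.1155634  -0.00093931]
tray [0.46226522 0.27737736 0.23803094] [-0.3 -0.5  0.1 -0.5  0.   0.4  0.2  0.5]
[[472.0, 312.0], [374.0, 291.0], [388.0, 218.0], [474.0, 235.0]]
[[0.27, -0.0, -0.96], [0.96, -0.0, 0.27], [-0.0, -1.0, 0.0]]
1 90 [ 0.59495113 -0.00358893  0.21794229]
shift cm now-frame [-41.89  -1.03 -57.43] turn [-0.369  1.381 -0.434] shift cm in target frame [ 44.05  24.19 -50.29]
1 8 [ 0.63568032 -0.00829354  0.1469282 ]
shift cm now-frame [-41.24   6.07 -61.49] turn [-0.369  1.381 -0.434] shift cm in target frame [ 44.05  32.39 -50.29]
-1 90 [ 0.59495113 -0.00358893  0.21794229]
shift cm now-frame [-41.89  -1.03 -57.43] turn [-0.452 -1.682  0.385] shift cm in target frame [-44.05  24.19  50.29]
-1 8 [ 0.63568032 -0.00829354  0.1469282 ]
shift cm now-frame [-41.24   6.07 -61.49] turn [-0.452 -1.682  0.385] shift cm in target frame [-44.05  32.39  50.29]
```

```bash
python3 -m creep '[{"dy":-4},{"dy":-4},{"dx":-3,"dz":-4.1},{"dx":-3,"dz":-4.1},{"dx":-3,"dz":-4.1},{"dx":-3,"dz":-4.1},{"dx":-3,"dz":-4.1},{"dx":-3,"dz":-4.1},{"dx":-3,"dz":-4.1},{"dx":-3,"dz":-4.1},{"dx":-3,"dz":-4.1},{"dx":-3,"dz":-4.1},{"dx":-3,"dz":-4.1},{"dx":-3,"dz":-4.1},{"dx":-3,"dz":-4.1},{"dx":-3,"dz":-4.1}]'
python3 -m creep '[{"ax":-0.041,"ay":0.1534,"az":-0.0482},{"ax":-0.041,"ay":0.1534,"az":-0.0482},{"ax":-0.041,"ay":0.1534,"az":-0.0482},{"ax":-0.041,"ay":0.1534,"az":-0.0482},{"ax":-0.041,"ay":0.1534,"az":-0.0482},{"ax":-0.041,"ay":0.1534,"az":-0.0482},{"ax":-0.041,"ay":0.1534,"az":-0.0482},{"ax":-0.041,"ay":0.1534,"az":-0.0482},{"ax":-0.041,"ay":0.1534,"az":-0.0482},{},{}]'
python3 - <<'E'
from h import *
from rig import bot
p=[.6563,-.01065,-.114]; o=bot.observe(); print(o['qpos'])
for b in (90,8): 
    pos=boxpts(p,[[-20,0,b]])[0]; print(b,pos); go(pos,grot(p[2],1),o['ee_pos'],o['tcp_rot'])
for n in ["wrist","top","scene"]: cv2.imwrite(f"pics/{n}1.png",bot.camera(n)["pixels"][:,:,::-1])
E
```

```text
[ 1.09371895e+00  1.81373574e-01  1.60779715e+00 -3.04016211e-05
  1.35381495e+00 -2.06296548e-01]
90 [ 0.59438401 -0.00356084  0.21794229]
shift cm now-frame [-41.9   -1.03 -57.38] turn [-0.369  1.38  -0.434] shift cm in target frame [ 43.95  24.13 -50.34]
8 [ 0.63511788 -0.00822472  0.1469282 ]
shift cm now-frame [-41.25   6.07 -61.43] turn [-0.369  1.38  -0.434] shift cm in target frame [ 43.95  32.33 -50.34]invalid input
invalid input
```

```bash
python3 -m creep '[{"dx":0,"dy":-4,"dz":0,"ax":0,"ay":0,"az":0,"claw":0.6},{"dx":0,"dy":-4,"dz":0,"ax":0,"ay":0,"az":0,"claw":0.6}]'; python3 -m creep --help | head -20
```

```text
time_s: 0.55
ee_pos: [0.1536, 0.5536, 0.2882]
tcp_rot: [0.563, 0.427, -0.428, -0.563]
wrist_force: [0.9, 0.2, 0.9]
finger_gap: 0.0522invalid input: not JSON, or not a number
```

```bash
python3 -m creep '[{"dx":-3,"dy":0,"dz":-4.1,"ax":0,"ay":0,"az":0,"claw":0.6},{"dx":-3,"dy":0,"dz":-4.1,"ax":0,"ay":0,"az":0,"claw":0.6},{"dx":-3,"dy":0,"dz":-4.1,"ax":0,"ay":0,"az":0,"claw":0.6},{"dx":-3,"dy":0,"dz":-4.1,"ax":0,"ay":0,"az":0,"claw":0.6},{"dx":-3,"dy":0,"dz":-4.1,"ax":0,"ay":0,"az":0,"claw":0.6},{"dx":-3,"dy":0,"dz":-4.1,"ax":0,"ay":0,"az":0,"claw":0.6},{"dx":-3,"dy":0,"dz":-4.1,"ax":0,"ay":0,"az":0,"claw":0.6},{"dx":-3,"dy":0,"dz":-4.1,"ax":0,"ay":0,"az":0,"claw":0.6},{"dx":-3,"dy":0,"dz":-4.1,"ax":0,"ay":0,"az":0,"claw":0.6},{"dx":-3,"dy":0,"dz":-4.1,"ax":0,"ay":0,"az":0,"claw":0.6},{"dx":-3,"dy":0,"dz":-4.1,"ax":0,"ay":0,"az":0,"claw":0.6},{"dx":-3,"dy":0,"dz":-4.1,"ax":0,"ay":0,"az":0,"claw":0.6},{"dx":-3,"dy":0,"dz":-4.1,"ax":0,"ay":0,"az":0,"claw":0.6},{"dx":-3,"dy":0,"dz":-4.1,"ax":0,"ay":0,"az":0,"claw":0.6}]' &&
python3 -m creep '[{"dx":0,"dy":0,"dz":0,"ax":-0.041,"ay":0.1534,"az":-0.0482,"claw":0.6},{"dx":0,"dy":0,"dz":0,"ax":-0.041,"ay":0.1534,"az":-0.0482,"claw":0.6},{"dx":0,"dy":0,"dz":0,"ax":-0.041,"ay":0.1534,"az":-0.0482,"claw":0.6},{"dx":0,"dy":0,"dz":0,"ax":-0.041,"ay":0.1534,"az":-0.0482,"claw":0.6},{"dx":0,"dy":0,"dz":0,"ax":-0.041,"ay":0.1534,"az":-0.0482,"claw":0.6},{"dx":0,"dy":0,"dz":0,"ax":-0.041,"ay":0.1534,"az":-0.0482,"claw":0.6},{"dx":0,"dy":0,"dz":0,"ax":-0.041,"ay":0.1534,"az":-0.0482,"claw":0.6},{"dx":0,"dy":0,"dz":0,"ax":-0.041,"ay":0.1534,"az":-0.0482,"claw":0.6},{"dx":0,"dy":0,"dz":0,"ax":-0.041,"ay":0.1534,"az":-0.0482,"claw":0.6},{"dx":0,"dy":0,"dz":0,"ax":0,"ay":0,"az":0,"claw":0.6}]'
python3 - <<'E'
from h import *
from rig import bot
p=[.6563,-.01065,-.114]; o=bot.observe(); print(o['qpos'])
for b in (70,8): 
    pos=boxpts(p,[[-20,0,b]])[0]; print(b,pos); go(pos,grot(p[2],1),o['ee_pos'],o['tcp_rot'])
E
```

```text
time_s: 2.3
ee_pos: [0.5954, -0.0056, 0.2878]
tcp_rot: [-0.563, -0.428, 0.428, 0.563]
wrist_force: [-0.1, 0.5, 0.5]
finger_gap: 0.0513
time_s: 3.55
ee_pos: [0.5937, -0.0033, 0.2874]
tcp_rot: [0.692, 0.144, 0.221, -0.672]
wrist_force: [0.2, -0.6, 0.5]
finger_gap: 0.0515
[-0.24472275 -0.20586039  1.92058036  0.08450034  0.90953413 -0.16617827]
70 [ 0.6043191  -0.00469837  0.20062178]
shift cm now-frame [-3.4   8.05 -0.02] turn [-0.002  0.001 -0.001] shift cm in target frame [-3.41  8.05 -0.01]
8 [ 0.63511788 -0.00822472  0.1469282 ]
shift cm now-frame [-3.4  14.25 -0.03] turn [-0.002  0.001 -0.001] shift cm in target frame [-3.410e+00  1.425e+01 -1.000e-02]
```

```bash
python3 -m creep '[{"dx":-1.7,"dy":4,"dz":0,"ax":0,"ay":0,"az":0,"claw":0.5},{"dx":-1.7,"dy":4,"dz":0,"ax":0,"ay":0,"az":0,"claw":0.5},{"dx":0,"dy":0,"dz":0,"ax":0,"ay":0,"az":0,"claw":0.5},{"dx":0,"dy":0,"dz":0,"ax":0,"ay":0,"az":0,"claw":0.5}]'
python3 - <<'E'
from h import *
from rig import bot
p=[.6563,-.01065,-.114]; o=bot.observe()
pos=boxpts(p,[[-20,0,8]])[0]; go(pos,grot(p[2],1),o['ee_pos'],o['tcp_rot'])
c=bot.camera("wrist"); cv2.imwrite("pics/wrist1.png",c["pixels"][:,:,::-1])
cr=R.from_rotvec(c['rvec']).as_matrix()
D=np.array([[-14,25,28],[-14,-25,28],[-26,-25,28],[-26,25,28],[-65,43,4],[-65,-43,4],[-72,59,20],[-72,-59,20]])
X=boxpts(p,D)@cr.T+np.array(c['tvec']).ravel()
k=np.array(c['camera_matrix']); r=np.hypot(X[:,0],X[:,1]); th=np.arctan2(r,X[:,2])
uv=k[0,0]*th[:,None]*X[:,:2]/r[:,None]+k[:2,2]; print(uv.round(0).tolist())
np.savez('w1.npz',rv=c['rvec'],tv=c['tvec'],k=k)
E
```

```text
time_s: 4.05
ee_pos: [0.6062, -0.0057, 0.2035]
tcp_rot: [0.692, 0.144, 0.222, -0.671]
wrist_force: [-0.0, -0.4, -0.0]
finger_gap: 0.0424
shift cm now-frame [-0.33  6.35  0.07] turn [-0.001 -0.     0.002] shift cm in target frame [-0.32  6.35  0.08]
[[289.0, 189.0], [288.0, 257.0], [272.0, 257.0], [271.0, 189.0], [219.0, 157.0], [225.0, 264.0], [203.0, 138.0], [215.0, 290.0]]
```

View pics/wrist1.png

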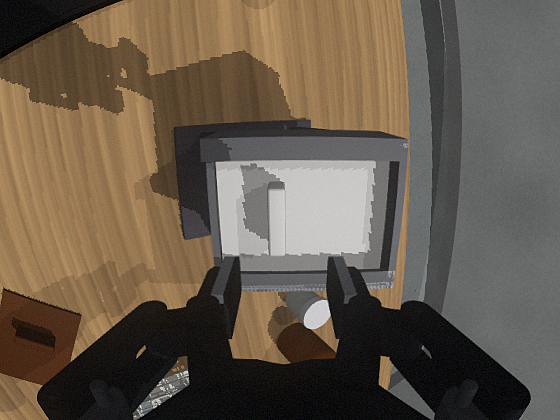

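```bash
python3 - <<'E'
import cv2
t=cv2.imread("pics/wrist1.png")
cv2.imwrite("pics/wa.png",cv2.resize(t[125:295,190:320],None,fx=4,fy=3.5,interpolation=cv2.INTER_CUBIC))
E
```

```text
(no output)
```

View pics/wa.png

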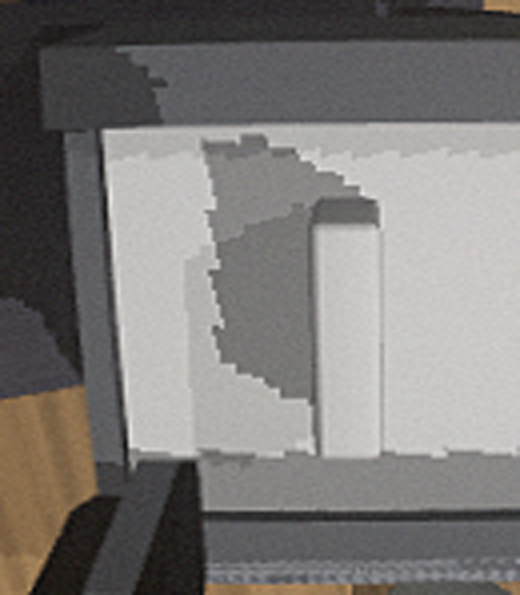

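```bash
python3 -m creep '[{"dx":-0.5,"dy":2,"dz":0.05,"ax":0,"ay":0,"az":0,"claw":0.5},{"dx":0,"dy":2,"dz":0,"ax":0,"ay":0,"az":0,"claw":0.5},{"dx":0,"dy":1.4,"dz":0,"ax":0,"ay":0,"az":0,"claw":0.5},{"dx":0,"dy":0.5,"dz":0,"ax":0,"ay":0,"az":0,"claw":0.5},{"dx":0,"dy":0,"dz":0,"ax":0,"ay":0,"az":0,"claw":0.5},{"dx":0,"dy":0,"dz":0,"ax":0,"ay":0,"az":0,"claw":0.5}]'
python3 - <<'E'
from h import *
from rig import bot
p=[.6563,-.01065,-.114]; o=bot.observe()
pos=boxpts(p,[[-20,0,8]])[0]; go(pos,grot(p[2],1),o['ee_pos'],o['tcp_rot'])
c=bot.camera("wrist")["pixels"][:,:,::-1]; cv2.imwrite("pics/wrist2.png",cv2.resize(c[100:330,170:410],None,fx=2.5,fy=2.5))
c=bot.camera("scene")["pixels"][:,:,::-1]; cv2.imwrite("pics/scene2.png",cv2.resize(c[120:330,180:340],None,fx=2.8,fy=2.8))
E
```

```text
time_s: 4.85
ee_pos: [0.6305, -0.0076, 0.1489]
tcp_rot: [0.692, 0.144, 0.223, -0.672]
wrist_force: [-1.5, -0.6, -0.5]
finger_gap: 0.0428
shift cm now-frame [ 0.31  0.4  -0.01] turn [-0.001 -0.001  0.001] shift cm in target frame [ 0.31  0.4  -0.01]
```

View pics/wrist2.png

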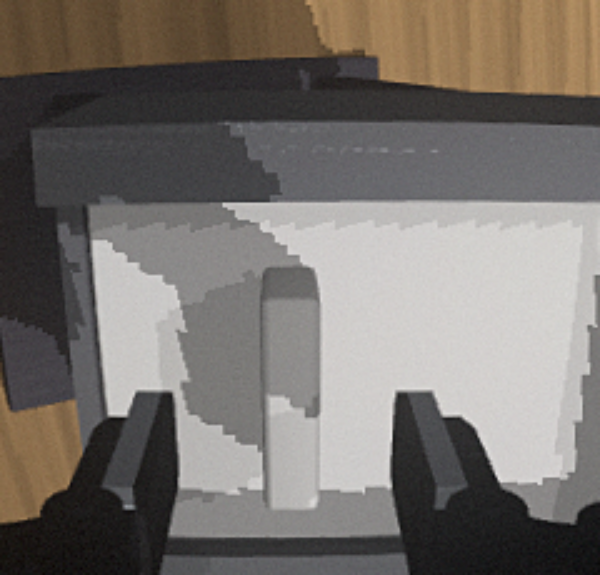

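View pics/scene2.png

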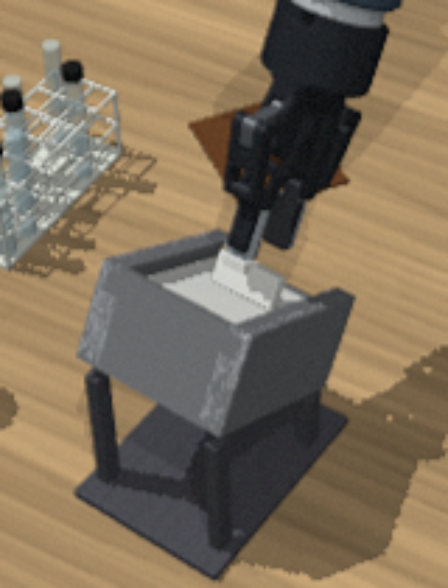

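```bash
python3 - <<'E'
from h import *
p=[.6563,-.01065,-.114]
D=[[-2,11,18],[-2,-11,18],[-44,11,18],[-44,-11,18],[-14,25,28],[-14,-25,28],[-26,25,28],[-26,-25,28],[-14,25,4],[-14,-25,4]]
print(((proj('scene',boxpts(p,D))-[180,120])*2.8).round(0).tolist())
E
```

```text
[[247.0, 288.0], [221.0, 275.0], [278.0, 278.0], [252.0, 265.0], [277.0, 281.0], [218.0, 250.0], [286.0, 278.0], [227.0, 248.0], [267.0, 313.0], [208.0, 282.0]]
```

```bash
python3 - <<'E'
import cv2
t=cv2.imread("pics/scene2.png"); cv2.imwrite("pics/s2z.png",cv2.resize(t[150:360,150:370],None,fx=3,fy=2.8,interpolation=cv2.INTER_CUBIC))
E
```

```text
(no output)
```

View pics/s2z.png

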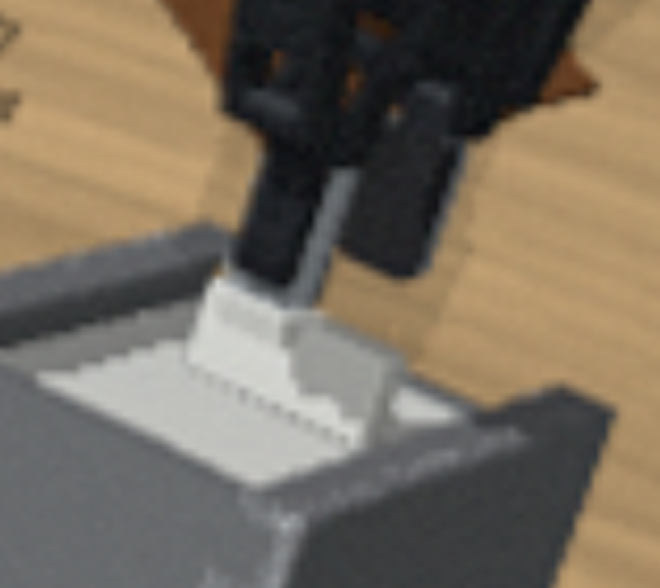

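```bash
python3 -m creep '[{"dx":0.15,"dy":0.8,"dz":0,"ax":0,"ay":0,"az":0,"claw":0.4},{"dx":0,"dy":0,"dz":0,"ax":0,"ay":0,"az":0,"claw":0.4},{"dx":0,"dy":0,"dz":0,"ax":0,"ay":0,"az":0,"claw":0.4}]'
cat > look.py <<'E'
from h import *
from rig import bot
import sys
n=sys.argv[1]
p=[.6563,-.01065,-.114]; o=bot.observe()
print(o['time_s'],o['ee_pos'],o['wrist_force'],o['finger_gap'],'box-frame TCP mm',(boxR(p[2]).inv().apply(o['ee_pos']-np.array([p[0],p[1],.15]))*1000).round(1))
go(boxpts(p,[[-20,0,8]])[0],grot(p[2],1),o['ee_pos'],o['tcp_rot'])
r=R.from_quat(o['tcp_rot'])
print('tcp in scene px',proj('scene',[o['ee_pos'],o['ee_pos']-r.apply([0,.0187,0])]).round(1).tolist())
c=bot.camera("wrist")["pixels"][:,:,::-1]; cv2.imwrite(f"pics/w{n}.png",cv2.resize(c[100:330,170:410],None,fx=2.5,fy=2.5,interpolation=cv2.INTER_CUBIC))
c=bot.camera("scene")["pixels"][:,:,::-1]; cv2.imwrite(f"pics/s{n}.png",cv2.resize(c[180:270,220:310],None,fx=6,fy=6,interpolation=cv2.INTER_CUBIC))
E
python3 look.py 3
```

```text
time_s: 5.32
ee_pos: [0.6353, -0.0082, 0.1415]
tcp_rot: [0.692, 0.143, 0.222, -0.672]
wrist_force: [-0.2, -0.3, -0.2]
finger_gap: 0.0339
5.325 [ 0.63533007 -0.00818138  0.14154553] [-0.16258181 -0.29416765 -0.16590096] 0.03388715079817101 box-frame TCP mm [-22.5   0.1   3.2]
shift cm now-frame [ 0.25 -0.48 -0.01] turn [-0.001 -0.002 -0.   ] shift cm in target frame [ 0.25 -0.48 -0.01]
tcp in scene px [[266.9, 225.7], [269.7, 216.9]]
```

View pics/s3.png

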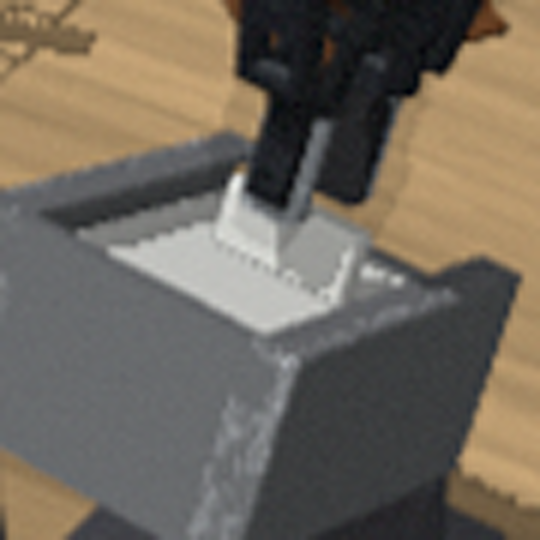

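View pics/w3.png

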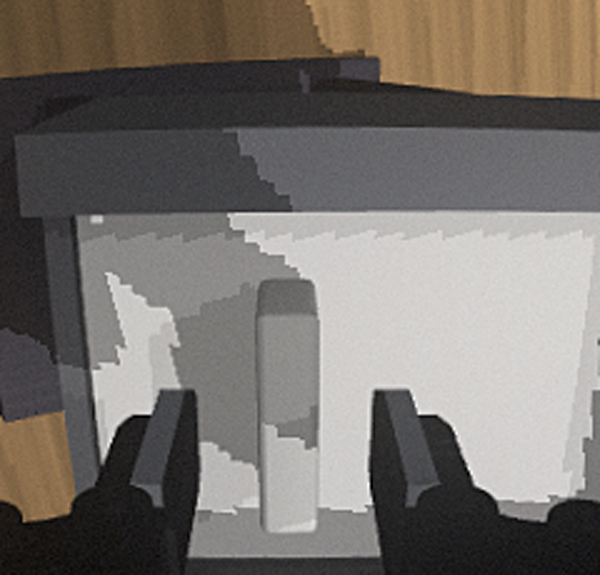

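```bash
python3 -m creep '[{"dx":0.1,"dy":0.6,"dz":0,"ax":0,"ay":0,"az":0,"claw":0.4},{"dx":0,"dy":0.4,"dz":0,"ax":0,"ay":0,"az":0,"claw":0.4},{"dx":0,"dy":0,"dz":0,"ax":0,"ay":0,"az":0,"claw":0.4},{"dx":0,"dy":0,"dz":0,"ax":0,"ay":0,"az":0,"claw":0.4}]'
python3 look.py 4
```

```text
time_s: 5.92
ee_pos: [0.6412, -0.0088, 0.1336]
tcp_rot: [0.692, 0.143, 0.222, -0.672]
wrist_force: [-0.0, -0.9, 0.1]
finger_gap: 0.0342
5.925 [ 0.64121797 -0.00883787  0.13356381] [-0.03183082 -0.85907494  0.07913679] 0.03416714923071557 box-frame TCP mm [-21.4   0.1  -6.6]
shift cm now-frame [ 0.14 -1.46 -0.01] turn [-0.001 -0.002  0.   ] shift cm in target frame [ 0.14 -1.46 -0.01]
tcp in scene px [[265.1, 230.3], [267.9, 221.7]]
```

View pics/s4.png

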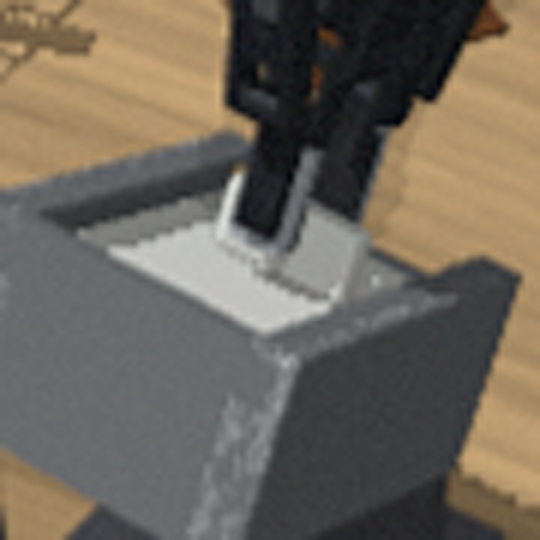

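View pics/w4.png

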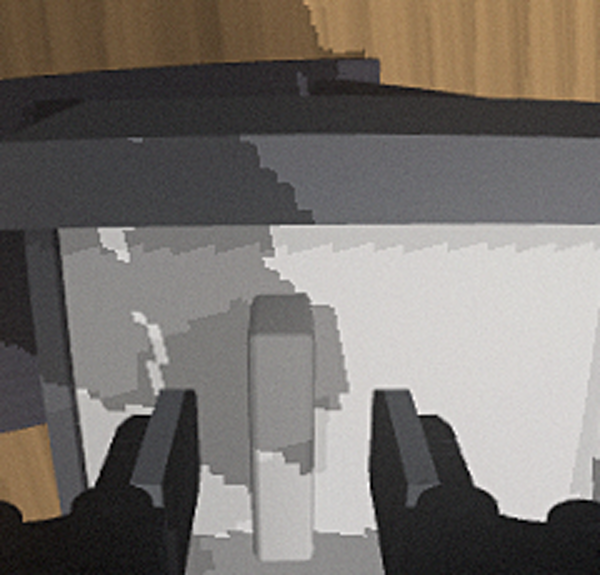

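```bash
python3 -m creep '[{"dx":0,"dy":0.4,"dz":0,"ax":0,"ay":0,"az":0,"claw":0.4},{"dx":0,"dy":0,"dz":0,"ax":0,"ay":0,"az":0,"claw":0.4},{"dx":0,"dy":0,"dz":0,"ax":0,"ay":0,"az":0,"claw":0.25},{"dx":0,"dy":0,"dz":0,"ax":0,"ay":0,"az":0,"claw":0.25}]'
python3 look.py 5
```

```text
time_s: 6.52
ee_pos: [0.6432, -0.0091, 0.1303]
tcp_rot: [0.692, 0.143, 0.222, -0.672]
wrist_force: [-0.5, -0.2, -0.4]
finger_gap: 0.0215
6.525 [ 0.64324877 -0.00906564  0.13025739] [-0.47166005 -0.15846955 -0.38036155] 0.021464064298715863 box-frame TCP mm [-21.3   0.1 -10.5]
shift cm now-frame [ 0.13 -1.85 -0.01] turn [-0.001 -0.002  0.   ] shift cm in target frame [ 0.13 -1.85 -0.01]
tcp in scene px [[264.5, 232.1], [267.3, 223.5]]
```

View pics/s5.png

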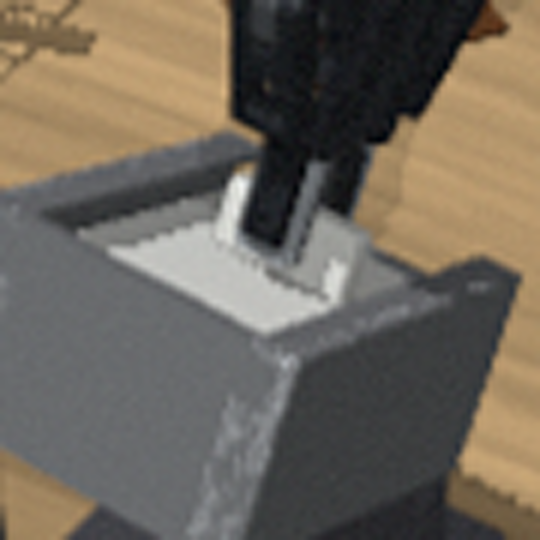

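View pics/w5.png

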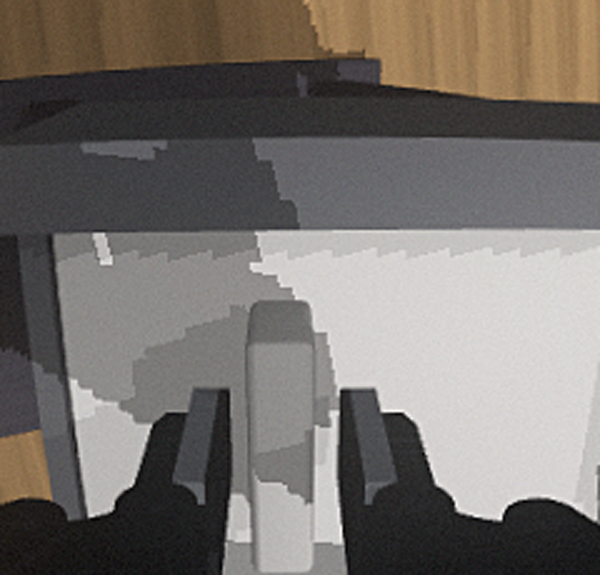

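```bash
python3 -m creep '[{"dx":-0.1,"dy":0,"dz":0,"ax":0,"ay":0,"az":0,"claw":0.25},{"dx":0,"dy":0,"dz":0,"ax":0,"ay":0,"az":0,"claw":0},{"dx":0,"dy":0,"dz":0,"ax":0,"ay":0,"az":0,"claw":0},{"dx":0,"dy":0,"dz":0,"ax":0,"ay":0,"az":0,"claw":0},{"dx":0,"dy":0,"dz":0,"ax":0,"ay":0,"az":0,"claw":0}]'
python3 look.py 6
```

```text
time_s: 7.25
ee_pos: [0.6425, -0.009, 0.1301]
tcp_rot: [0.692, 0.144, 0.222, -0.672]
wrist_force: [-2.9, 0.4, 4.9]
finger_gap: 0.01
7.25 [ 0.64252846 -0.00899851  0.13005304] [-2.9357621   0.35885655  4.88688715] 0.00998236875485523 box-frame TCP mm [-22.    0.1 -10.3]
shift cm now-frame [ 0.2  -1.83 -0.01] turn [-0.001 -0.002  0.001] shift cm in target frame [ 0.2  -1.83 -0.01]
tcp in scene px [[264.7, 232.0], [267.5, 223.3]]
```

View pics/s6.png

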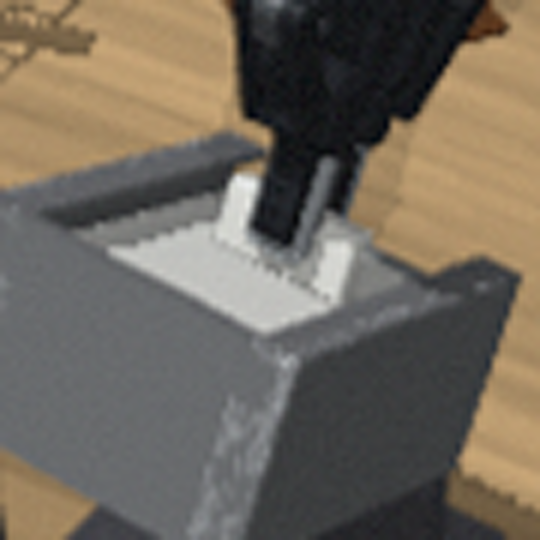

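View pics/w6.png

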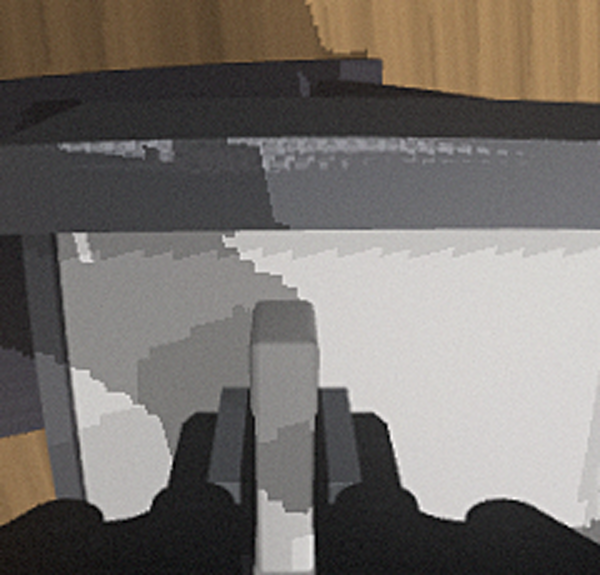

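```bash
python3 -m creep '[{"dx":0,"dy":-0.3,"dz":0,"ax":0,"ay":0,"az":0,"claw":0},{"dx":0,"dy":-0.3,"dz":0,"ax":0,"ay":0,"az":0,"claw":0},{"dx":0,"dy":-0.3,"dz":0,"ax":0,"ay":0,"az":0,"claw":0},{"dx":0,"dy":0,"dz":0,"ax":0,"ay":0,"az":0,"claw":0},{"dx":0,"dy":0,"dz":0,"ax":0,"ay":0,"az":0,"claw":0}]'
python3 look.py 7
```

```text
time_s: 7.98
ee_pos: [0.6376, -0.0084, 0.1372]
tcp_rot: [0.692, 0.143, 0.222, -0.672]
wrist_force: [0.8, 0.2, -0.8]
finger_gap: 0.0108
7.975 [ 0.6375598  -0.00839698  0.13715686] [ 0.7668992   0.18339835 -0.75358812] 0.010832405638221406 box-frame TCP mm [-22.8   0.1  -1.7]
shift cm now-frame [ 0.28 -0.97 -0.01] turn [-0.001 -0.002 -0.   ] shift cm in target frame [ 0.28 -0.97 -0.01]
tcp in scene px [[266.2, 227.9], [269.0, 219.2]]
```

View pics/s7.png

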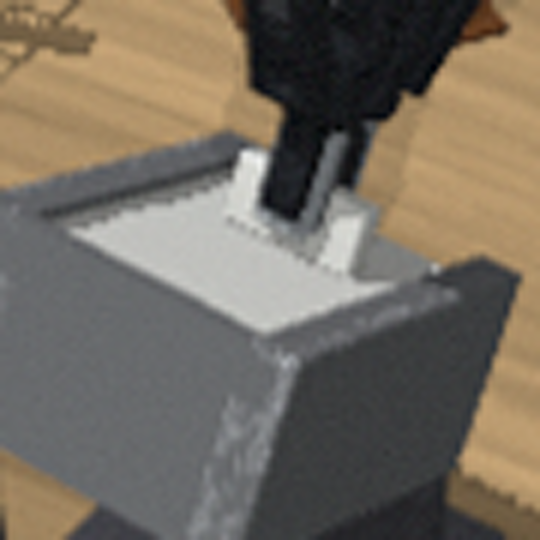

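View pics/w7.png

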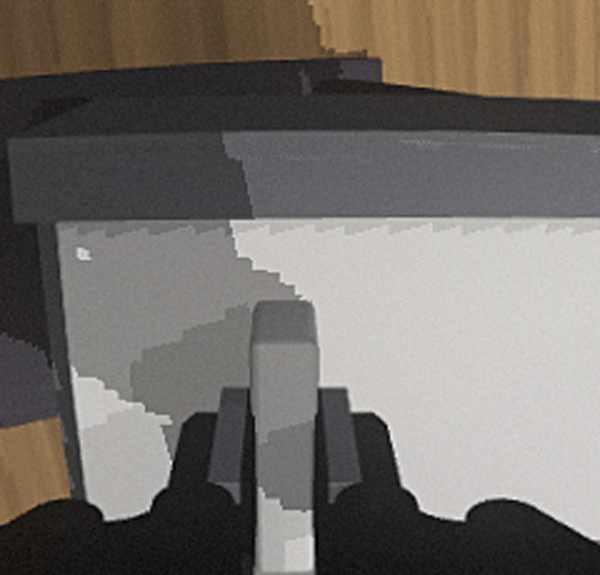

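```bash
python3 -m creep '[{"dx":-1,"dy":0,"dz":0,"ax":0,"ay":0,"az":0,"claw":0},{"dx":-1,"dy":0,"dz":0,"ax":0,"ay":0,"az":0,"claw":0},{"dx":0,"dy":0,"dz":0,"ax":0,"ay":0,"az":0,"claw":0},{"dx":0,"dy":0,"dz":0,"ax":0,"ay":0,"az":0,"claw":0}]'
python3 look.py 8
```

```text
time_s: 8.57
ee_pos: [0.6208, -0.0065, 0.1277]
tcp_rot: [0.692, 0.144, 0.222, -0.672]
wrist_force: [0.5, -0.9, -0.2]
finger_gap: 0.0104
8.575 [ 0.62082429 -0.00652125  0.12770912] [ 0.45052675 -0.93250894 -0.20512629] 0.010418336321854469 box-frame TCP mm [-42.1   0.1  -1.4]
shift cm now-frame [ 2.21 -0.94 -0.  ] turn [-0.001 -0.002  0.001] shift cm in target frame [ 2.21 -0.94 -0.01]
tcp in scene px [[271.4, 226.1], [274.1, 217.5]]
```

View pics/w8.png

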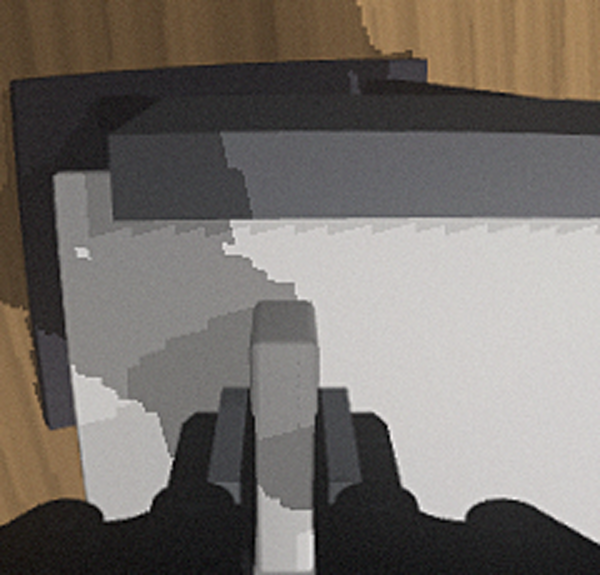

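```bash
python3 -m creep '[{"dx":-1.5,"dy":0,"dz":0,"ax":0,"ay":0,"az":0,"claw":0},{"dx":-1.5,"dy":0,"dz":0,"ax":0,"ay":0,"az":0,"claw":0},{"dx":-1.5,"dy":0,"dz":0,"ax":0,"ay":0,"az":0,"claw":0},{"dx":-1.5,"dy":0,"dz":0,"ax":0,"ay":0,"az":0,"claw":0},{"dx":0,"dy":0,"dz":0,"ax":0,"ay":0,"az":0,"claw":0}]' && python3 -m creep '[{"dx":-1.5,"dy":0,"dz":0,"ax":0,"ay":0,"az":0,"claw":0},{"dx":-1.5,"dy":0,"dz":0,"ax":0,"ay":0,"az":0,"claw":0},{"dx":-1.5,"dy":0,"dz":0,"ax":0,"ay":0,"az":0,"claw":0},{"dx":-1.5,"dy":0,"dz":0,"ax":0,"ay":0,"az":0,"claw":0},{"dx":-1.5,"dy":0,"dz":0,"ax":0,"ay":0,"az":0,"claw":0},{"dx":0,"dy":0,"dz":0,"ax":0,"ay":0,"az":0,"claw":0}]'
python3 look.py 9; python3 - <<'E'
from rig import bot; import cv2
cv2.imwrite("pics/scene9.png",bot.camera("scene")["pixels"][:,:,::-1])
E
```

```text
time_s: 9.3
ee_pos: [0.5673, -0.0001, 0.0962]
tcp_rot: [0.692, 0.143, 0.222, -0.672]
wrist_force: [-0.3, -0.5, -0.9]
finger_gap: 0.0103
time_s: 10.05
ee_pos: [0.5029, 0.0075, 0.0588]
tcp_rot: [0.692, 0.143, 0.222, -0.672]
wrist_force: [-0.8, 0.3, -1.3]
finger_gap: 0.0105
10.05 [0.50288119 0.0074817  0.05877958] [-0.75051066  0.27438048 -1.26317382] 0.010545851681404003 box-frame TCP mm [-179.4    0.6   -1.8]
shift cm now-frame [15.94 -1.   -0.02] turn [-0.001 -0.002 -0.002] shift cm in target frame [15.94 -0.98 -0.06]
tcp in scene px [[303.8, 215.5], [306.4, 207.7]]
```

View pics/scene9.png

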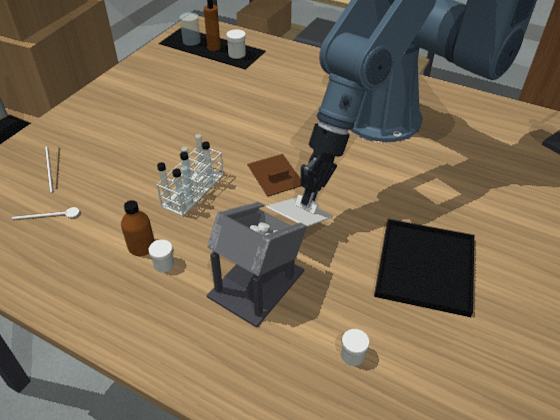

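View pics/w9.png

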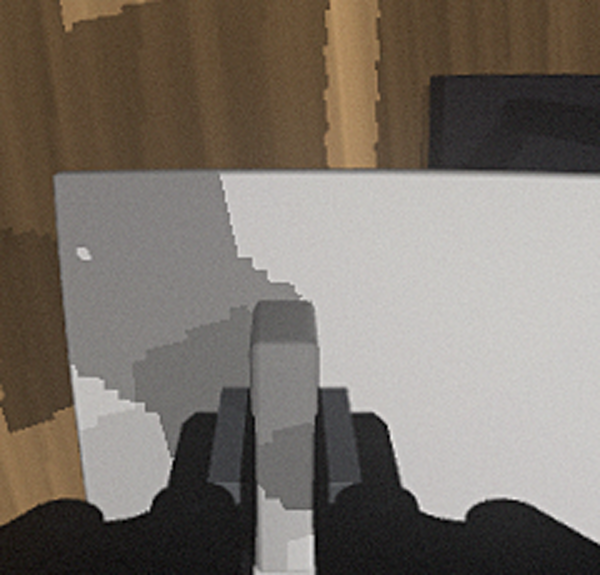

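```bash
cat > tgt.py <<'E'
from h import *
from rig import bot
import sys
o=bot.observe(); r=R.from_quat(o['tcp_rot'])
y=0.238
T=R.from_matrix(np.c_[[np.cos(y),np.sin(y),0],[0,0,-1],np.cross([np.cos(y),np.sin(y),0],[0,0,-1])])
print('up 10cm in tool',r.inv().apply([0,0,10]).round(2),o['ee_pos'],o['time_s'],o['wrist_force'],o['finger_gap'])
v=(r.inv()*T).as_rotvec(); print('turn',v,np.linalg.norm(v)/.187)
go([.4429,.2727,float(sys.argv[1])],T,o['ee_pos'],o['tcp_rot'])
E
python3 -m creep '[{"dx":-1,"dy":0,"dz":0,"ax":0,"ay":0,"az":0,"claw":0},{"dx":1,"dy":-1.7,"dz":0,"ax":0,"ay":0,"az":0,"claw":0},{"dx":1,"dy":-1.7,"dz":0,"ax":0,"ay":0,"az":0,"claw":0},{"dx":1,"dy":-1.7,"dz":0,"ax":0,"ay":0,"az":0,"claw":0},{"dx":0,"dy":-2,"dz":0,"ax":0,"ay":0,"az":0,"claw":0},{"dx":0,"dy":-2,"dz":0,"ax":0,"ay":0,"az":0,"claw":0},{"dx":0,"dy":0,"dz":0,"ax":0,"ay":0,"az":0,"claw":0}]'; python3 tgt.py 0.12
```

```text
time_s: 11.08
ee_pos: [0.4771, 0.01, 0.15]
tcp_rot: [0.692, 0.145, 0.223, -0.671]
wrist_force: [-0.8, -0.3, -0.3]
finger_gap: 0.0107
up 10cm in tool [ 5.03 -8.64  0.01] [0.47710114 0.01004944 0.15000796] 11.075 [-0.78454718 -0.32204506 -0.32083596] 0.010698419037821599
turn [ 0.09214235 -0.3448236   0.52188771] 3.3811016658516
shift cm now-frame [-7.06 -0.61 25.7 ] turn [ 0.092 -0.345  0.522] shift cm in target frame [ 2.87  3.   26.33]
```

```bash
python3 -m creep '[{"dx":0,"dy":0,"dz":0,"ax":0.0153,"ay":-0.0575,"az":0.087,"claw":0},{"dx":0,"dy":0,"dz":0,"ax":0.0153,"ay":-0.0575,"az":0.087,"claw":0},{"dx":0,"dy":0,"dz":0,"ax":0.0153,"ay":-0.0575,"az":0.087,"claw":0},{"dx":0,"dy":0,"dz":0,"ax":0.0153,"ay":-0.0575,"az":0.087,"claw":0},{"dx":0,"dy":0,"dz":0,"ax":0.0153,"ay":-0.0575,"az":0.087,"claw":0},{"dx":0,"dy":0,"dz":0,"ax":0.0153,"ay":-0.0575,"az":0.087,"claw":0},{"dx":0.29,"dy":0,"dz":2.63,"ax":0,"ay":0,"az":0,"claw":0},{"dx":0.29,"dy":0,"dz":2.63,"ax":0,"ay":0,"az":0,"claw":0},{"dx":0.29,"dy":0,"dz":2.63,"ax":0,"ay":0,"az":0,"claw":0},{"dx":0.29,"dy":0,"dz":2.63,"ax":0,"ay":0,"az":0,"claw":0},{"dx":0.29,"dy":0,"dz":2.63,"ax":0,"ay":0,"az":0,"claw":0},{"dx":0.29,"dy":0,"dz":2.63,"ax":0,"ay":0,"az":0,"claw":0},{"dx":0.29,"dy":0,"dz":2.63,"ax":0,"ay":0,"az":0,"claw":0},{"dx":0.29,"dy":0,"dz":2.63,"ax":0,"ay":0,"az":0,"claw":0},{"dx":0.29,"dy":0,"dz":2.63,"ax":0,"ay":0,"az":0,"claw":0},{"dx":0.29,"dy":0,"dz":2.63,"ax":0,"ay":0,"az":0,"claw":0},{"dx":0,"dy":0,"dz":0,"ax":0,"ay":0,"az":0,"claw":0},{"dx":0,"dy":0,"dz":0,"ax":0,"ay":0,"az":0,"claw":0}]'; python3 tgt.py 0.05
```

```text
time_s: 13.32
ee_pos: [0.4426, 0.2722, 0.1479]
tcp_rot: [-0.702, -0.082, 0.086, 0.702]
wrist_force: [0.8, -0.3, -1.1]
finger_gap: 0.0103
up 10cm in tool [ -0.04 -10.     0.01] [0.44255886 0.2721703  0.14788061] 13.325 [ 0.81170443 -0.25326954 -1.14498273] 0.01027592621221476
turn [-0.00094537  0.00039911 -0.00442631] 0.024297903502730863
shift cm now-frame [0.09 9.79 0.03] turn [-0.001  0.    -0.004] shift cm in target frame [0.05 9.79 0.04]
```

```bash
python3 -m creep '[{"dx":0,"dy":3,"dz":0,"ax":0,"ay":0,"az":-0.004,"claw":0},{"dx":0,"dy":3,"dz":0,"ax":0,"ay":0,"az":0,"claw":0},{"dx":0,"dy":3,"dz":0,"ax":0,"ay":0,"az":0,"claw":0},{"dx":0,"dy":0,"dz":0,"ax":0,"ay":0,"az":0,"claw":0},{"dx":0,"dy":0,"dz":0,"ax":0,"ay":0,"az":0,"claw":0}]'; python3 tgt.py 0.0
cat > look2.py <<'E'
from h import *
from rig import bot
import sys
n=sys.argv[1]
cv2.imwrite(f"pics/ww{n}.png",bot.camera("wrist")["pixels"][:,:,::-1])
c=bot.camera("scene")["pixels"][:,:,::-1]; cv2.imwrite(f"pics/ss{n}.png",cv2.resize(c[170:330,350:510],None,fx=3.5,fy=3.5,interpolation=cv2.INTER_CUBIC))
c=bot.camera("top")["pixels"][:,:,::-1]; cv2.imwrite(f"pics/tt{n}.png",cv2.resize(c[190:330,80:220],None,fx=4,fy=4,interpolation=cv2.INTER_CUBIC))
E
python3 look2.py 1
```

```text
time_s: 13.95
ee_pos: [0.4436, 0.2724, 0.0599]
tcp_rot: [-0.702, -0.084, 0.083, 0.703]
wrist_force: [0.3, 0.6, -0.5]
finger_gap: 0.0103
up 10cm in tool [  0.02 -10.     0.01] [0.44360461 0.27240926 0.05985601] 13.95 [ 0.26253969  0.58565078 -0.53446942] 0.010303760370418268
turn [-0.00131535 -0.00089777  0.00204366] 0.013854990487794684
shift cm now-frame [-0.07  5.99  0.04] turn [-0.001 -0.001  0.002] shift cm in target frame [-0.06  5.99  0.04]
```

View pics/ss1.png

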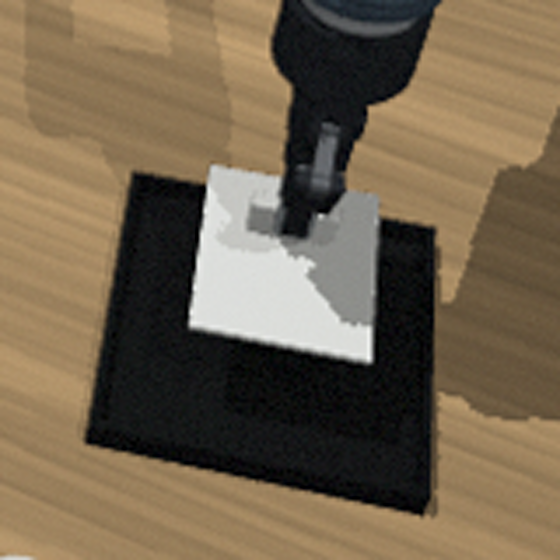

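View pics/tt1.png

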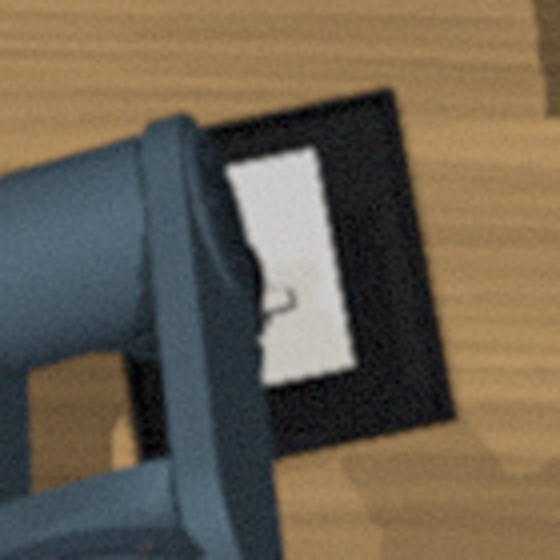

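View pics/ww1.png

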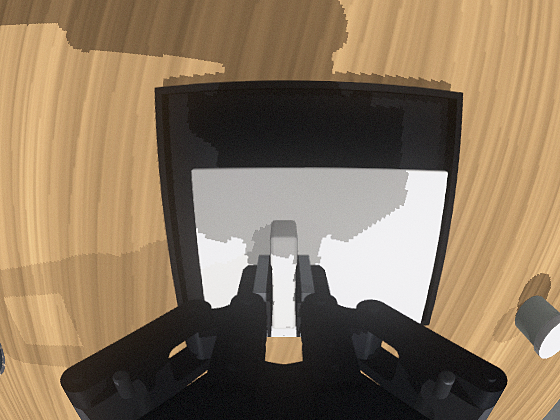

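```bash
cat > lf.py <<'E'
from h import *
obs=[('scene',(213,167),(-65,-50,4)),('scene',(380,196),(-65,50,4)),('scene',(373,362),(65,50,0)),('scene',(190,328),(65,-50,0)),
('top',(318,148),(65,-50,4)),('top',(355,366),(-65,-50,4))]
def px(n,o): return np.array(o)/3.5+[350,170] if n=='scene' else np.array(o)/4+[80,190]
f=lambda p:np.concatenate([proj(n,R.from_euler('z',p[3]).apply(np.array([P])/1000)+p[:3])[0]-px(n,o) for n,o,P in obs])
s=least_squares(f,[.46,.27,.05,.24]);print(s.x,f(s.x).round(1))
d=R.from_euler('z',-.238).apply([s.x[0]-.46227,s.x[1]-.27738,0])
print('in tray',d)
E
python3 lf.py
```

```text
[0.46250564 0.27763908 0.07087453 0.24395213] [-0.7 -0.9  0.1 -0.4 -0.5  1.  -0.5  0.3 -1.3  0.5 -0.5  0.1]
in tray [0.00029008 0.00019622 0.        ]
```

```bash
python3 -m creep '[{"dx":0,"dy":2,"dz":0,"ax":0,"ay":0,"az":0,"claw":0},{"dx":0,"dy":2,"dz":0,"ax":0,"ay":0,"az":0,"claw":0},{"dx":0,"dy":1.5,"dz":0,"ax":0,"ay":0,"az":0,"claw":0},{"dx":0,"dy":0.4,"dz":0,"ax":0,"ay":0,"az":0,"claw":0},{"dx":0,"dy":0,"dz":0,"ax":0,"ay":0,"az":0,"claw":0},{"dx":0,"dy":0,"dz":0,"ax":0,"ay":0,"az":0,"claw":0},{"dx":0,"dy":0,"dz":0,"ax":0,"ay":0,"az":0,"claw":0}]'; python3 tgt.py -0.005
```

```text
time_s: 14.98
ee_pos: [0.4433, 0.2729, 0.0006]
tcp_rot: [-0.702, -0.085, 0.083, 0.703]
wrist_force: [0.0, 0.1, -1.7]
finger_gap: 0.0107
up 10cm in tool [  0.02 -10.     0.01] [0.44327333 0.27293759 0.00062554] 14.975 [ 0.04677295  0.07768836 -1.68760881] 0.010675927851710225
turn [-0.00134823 -0.00017554  0.00211641] 0.013451853125999573
shift cm now-frame [-0.04  0.56 -0.02] turn [-0.001 -0.     0.002] shift cm in target frame [-0.04  0.56 -0.01]
```

```bash
python3 -m creep '[{"dx":0,"dy":0.2,"dz":0,"ax":0,"ay":0,"az":0,"claw":0},{"dx":0,"dy":0,"dz":0,"ax":0,"ay":0,"az":0,"claw":0},{"dx":0,"dy":0,"dz":0,"ax":0,"ay":0,"az":0,"claw":0}]'; python3 -m creep '[{"dx":0,"dy":0.1,"dz":0,"ax":0,"ay":0,"az":0,"claw":0},{"dx":0,"dy":0,"dz":0,"ax":0,"ay":0,"az":0,"claw":0},{"dx":0,"dy":0,"dz":0,"ax":0,"ay":0,"az":0,"claw":0}]'; python3 tgt.py -0.005; python3 look2.py 2
```

```text
time_s: 15.35
ee_pos: [0.4427, 0.2728, -0.002]
tcp_rot: [-0.702, -0.084, 0.084, 0.703]
wrist_force: [0.4, -0.7, -1.7]
finger_gap: 0.0105
time_s: 15.72
ee_pos: [0.4428, 0.2728, -0.003]
tcp_rot: [-0.702, -0.084, 0.084, 0.703]
wrist_force: [-0.2, -0.1, -1.4]
finger_gap: 0.0104
up 10cm in tool [  0.01 -10.     0.01] [ 0.44277331  0.27278886 -0.00299546] 15.725 [-0.23857166 -0.08109819 -1.37755702] 0.010448149273102891
turn [-0.00127855 -0.00016748  0.00096529] 0.008613672030659192
shift cm now-frame [ 0.01  0.2  -0.01] turn [-0.001 -0.     0.001] shift cm in target frame [ 0.01  0.2  -0.01]
```

View pics/ss2.png

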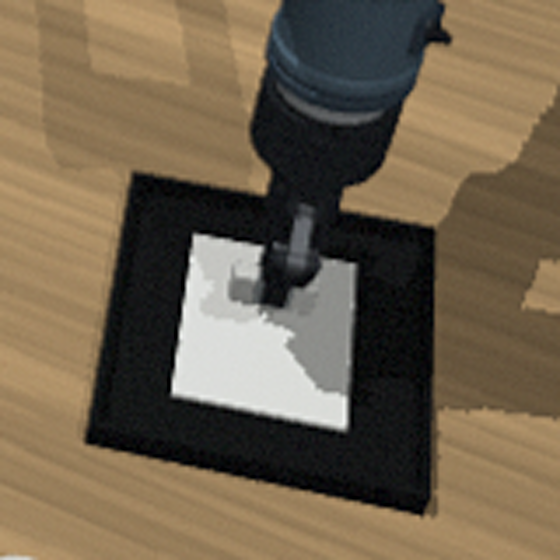

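Lid is centred over the tray floor, not yet in contact. Lowering in small steps until the force changes.

```bash
for i in 1; do python3 -m creep '[{"dx":0,"dy":0.1,"dz":0,"ax":0,"ay":0,"az":0,"claw":0},{"dx":0,"dy":0,"dz":0,"ax":0,"ay":0,"az":0,"claw":0},{"dx":0,"dy":0,"dz":0,"ax":0,"ay":0,"az":0,"claw":0}]'; done; python3 -m creep '[{"dx":0,"dy":0.1,"dz":0,"ax":0,"ay":0,"az":0,"claw":0},{"dx":0,"dy":0,"dz":0,"ax":0,"ay":0,"az":0,"claw":0},{"dx":0,"dy":0,"dz":0,"ax":0,"ay":0,"az":0,"claw":0}]'
```

```text
time_s: 16.25
ee_pos: [0.4428, 0.2728, -0.004]
tcp_rot: [-0.702, -0.084, 0.084, 0.703]
wrist_force: [0.0, -0.7, -0.4]
finger_gap: 0.0107
time_s: 16.62
ee_pos: [0.4427, 0.2728, -0.005]
tcp_rot: [-0.702, -0.084, 0.084, 0.703]
wrist_force: [-0.2, 0.4, -0.6]
finger_gap: 0.0104
```

```bash
python3 -m creep '[{"dx":0,"dy":0.1,"dz":0,"ax":0,"ay":0,"az":0,"claw":0},{"dx":0,"dy":0,"dz":0,"ax":0,"ay":0,"az":0,"claw":0},{"dx":0,"dy":0,"dz":0,"ax":0,"ay":0,"az":0,"claw":0}]'; python3 look2.py 3
```

```text
time_s: 17.0
ee_pos: [0.4429, 0.2728, -0.0059]
tcp_rot: [-0.702, -0.084, 0.084, 0.703]
wrist_force: [0.3, 0.7, -1.1]
finger_gap: 0.0109
```

View pics/ss3.png

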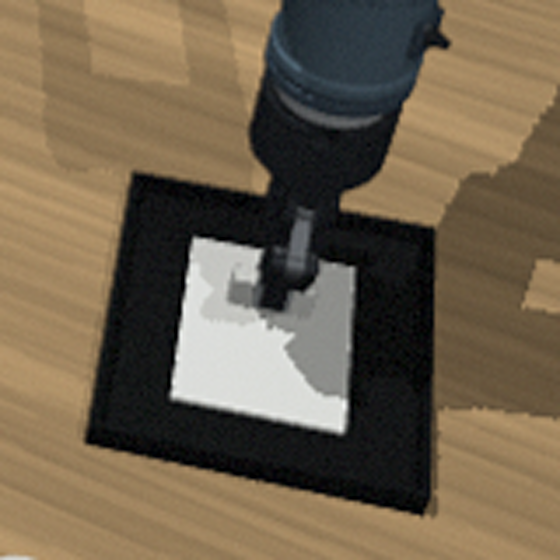

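View pics/ww3.png

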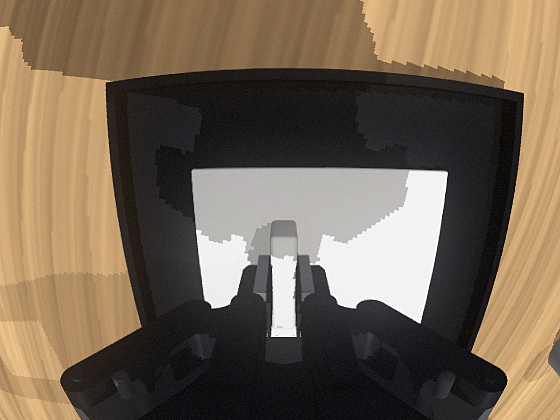

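Still free; keep going in 1 mm steps.

```bash
python3 -m creep '[{"dx":0,"dy":0.1,"dz":0,"ax":0,"ay":0,"az":0,"claw":0},{"dx":0,"dy":0,"dz":0,"ax":0,"ay":0,"az":0,"claw":0},{"dx":0,"dy":0,"dz":0,"ax":0,"ay":0,"az":0,"claw":0}]'
```

```text
time_s: 17.52
ee_pos: [0.4429, 0.2729, -0.0061]
tcp_rot: [-0.702, -0.084, 0.084, 0.703]
wrist_force: [-3.5, -1.3, 8.6]
finger_gap: 0.0105
```

```bash
python3 -m creep '[{"dx":0,"dy":0.1,"dz":0,"ax":0,"ay":0,"az":0,"claw":0},{"dx":0,"dy":0,"dz":0,"ax":0,"ay":0,"az":0,"claw":0},{"dx":0,"dy":0,"dz":0,"ax":0,"ay":0,"az":0,"claw":0}]'
```

```text
time_s: 17.9
ee_pos: [0.4429, 0.2729, -0.0061]
tcp_rot: [-0.702, -0.084, 0.084, 0.702]
wrist_force: [-7.6, -3.3, 19.8]
finger_gap: 0.0106
```

```bash
python3 -m creep '[{"dx":0,"dy":-0.15,"dz":0,"ax":0,"ay":0,"az":0,"claw":0},{"dx":0,"dy":0,"dz":0,"ax":0,"ay":0,"az":0,"claw":0},{"dx":0,"dy":0,"dz":0,"ax":0,"ay":0,"az":0,"claw":0.15},{"dx":0,"dy":0,"dz":0,"ax":0,"ay":0,"az":0,"claw":0.3},{"dx":0,"dy":0,"dz":0,"ax":0,"ay":0,"az":0,"claw":0.4},{"dx":0,"dy":0,"dz":0,"ax":0,"ay":0,"az":0,"claw":0.4},{"dx":0,"dy":0,"dz":0,"ax":0,"ay":0,"az":0,"claw":0.4}]'; python3 look2.py 4
```

```text
time_s: 18.77
ee_pos: [0.4428, 0.2728, -0.0065]
tcp_rot: [-0.702, -0.084, 0.084, 0.703]
wrist_force: [0.0, 0.2, -0.2]
finger_gap: 0.034
```

View pics/ww4.png

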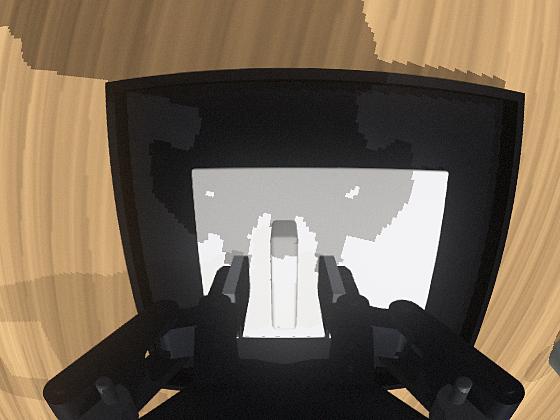

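Jaws are clear on both sides of the bar (u 272–297, pads at 248 and 318). Retreat straight up, then aside so the view is free.

```bash
python3 -m creep '[{"dx":0,"dy":-1,"dz":0,"ax":0,"ay":0,"az":0,"claw":0.4},{"dx":0,"dy":-2,"dz":0,"ax":0,"ay":0,"az":0,"claw":0.4},{"dx":0,"dy":-3,"dz":0,"ax":0,"ay":0,"az":0,"claw":0.4},{"dx":0,"dy":-4,"dz":0,"ax":0,"ay":0,"az":0,"claw":0.4},{"dx":0,"dy":-4,"dz":0,"ax":0,"ay":0,"az":0,"claw":0.4},{"dx":0,"dy":-4,"dz":0,"ax":0,"ay":0,"az":0,"claw":0.4},{"dx":0,"dy":0,"dz":-4,"ax":0,"ay":0,"az":0,"claw":0.4},{"dx":0,"dy":0,"dz":-4,"ax":0,"ay":0,"az":0,"claw":0.4},{"dx":0,"dy":0,"dz":-4,"ax":0,"ay":0,"az":0,"claw":0.4},{"dx":0,"dy":0,"dz":-4,"ax":0,"ay":0,"az":0,"claw":0.4},{"dx":0,"dy":0,"dz":0,"ax":0,"ay":0,"az":0,"claw":0.4},{"dx":0,"dy":0,"dz":0,"ax":0,"ay":0,"az":0,"claw":0.4},{"dx":0,"dy":0,"dz":0,"ax":0,"ay":0,"az":0,"claw":0.4}]'; python3 look2.py 5; python3 - <<'E'
from rig import bot; import cv2
cv2.imwrite("pics/top5.png",bot.camera("top")["pixels"][:,:,::-1])
E
```

```text
time_s: 20.55
ee_pos: [0.4801, 0.118, 0.1735]
tcp_rot: [-0.701, -0.085, 0.084, 0.703]
wrist_force: [-0.6, 0.5, -0.1]
finger_gap: 0.034
```

View pics/ss5.png

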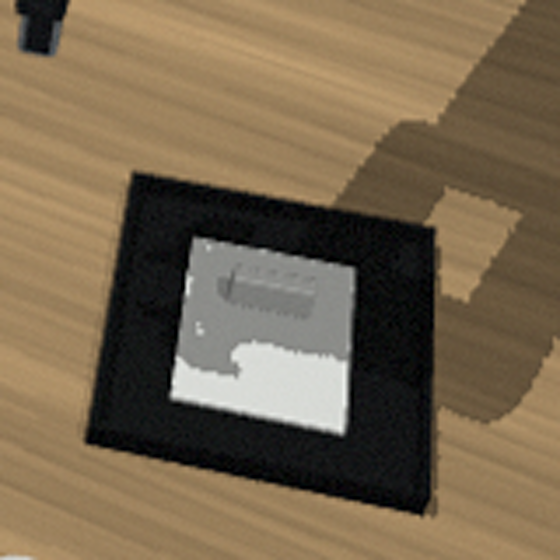

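View pics/top5.png

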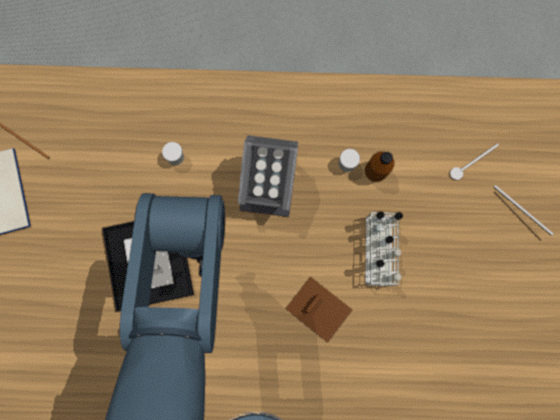

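```bash
sed -e "s/(213,167)/(193,237)/;s/(380,196)/(357,268)/;s/(373,362)/(347,436)/;s/(190,328)/(170,401)/" -e "/('top'/s/^.*$/]/" lf.py > lf2.py; python3 lf2.py; python3 -c "
from rig import bot; bot.finish_job(); print(bot.observe()['time_s'])"
```

```text
[0.46460125 0.27860405 0.00762694 0.24500196] [ 0.1 -0.1 -0.1 -0.2 -0.2  0.3  0.2 -0. ]
in tray [0.00255412 0.00063994 0.        ]
the job is handed in; nothing more can be done
the job is handed in; nothing more can be done
```

I took the white lid out of the box and laid it flat, bar upwards, in the black tray. I then let go and handed the job in. The last clock reading, just before the final pictures, was 20.6 s of the 51 s allowed. The hand-in reports no verdict, so I judge the result from my own checks.

**How it went:**
- I gripped the lid by its bar and raised it about 8.6 mm square to the slope.
- I slid it about 155 mm downhill; the wrist force stayed below about 1.5 N.
- I levelled it over the tray and lowered it in 1 mm steps until it touched. The contact force reached about 20 N, so I eased back to near zero before opening the jaws.

**Final checks:**
- **Position:** a fit to the scene picture puts the lid about 3 mm from the tray's centre, with its underside 7.6 mm above the bench. The floor is at 5 mm and the fit is good to about 2 mm. It assumes the lid is level, so flatness was checked only by eye.
- **Release:** the jaws were clear of the bar and the gripper had been moved up and away.
- **Bystanders:** in the last overhead picture the rack, jars and bottle stand at the same pixels as at the start.

**One disagreement:** in the pictures the fingertips sat about 20–25 mm further back than the reported TCP. The jaws being partly open explains only part of that. I used the pictures and contact force to set the grasp and set-down heights.

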